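Check that the trolley's brake lever stops short of the bar

ROBOT

A 6-joint arm with a two-finger parallel gripper is mounted at the origin on a cart in front of the work surface, level with it; the furniture and walls round the work are solid. World frame = base frame: x ahead of the robot, y to its left, z up, the work surface at z = 0. Lengths are in m, angles in rad, forces in N, time in s.
With the tool pointing down it reaches from about 0.325 to 0.9 m from the base axis. Payload 6.1 kg.
Tool frame: the origin (TCP) lies midway between the tips of the shut fingers; the grasp point (between the pads) lies 19 mm behind it; z points along the fingers, y is the line along which they close (so a half turn about z gives the same grasp; the last joint's range is limited). The gripper opens to 85 mm and grips with 20 to 120 N. Pads are 22 mm wide; open, the fingers measure 114 mm over their backs; the gripper's body (76 mm by 85 mm) begins 54 mm behind the grasp point. The pads swing forward as they close: fully open they stand 13 mm farther back than shut.
Start: joints at [1.109, 0.22, 1.526, -0, 1.395, -0.126], TCP at [0.206, 0.59, 0.231] pointing down, gripper open.
Joint ranges: [-2.98, 2.98], [-0.91, 2.08], [0.09, 2.57], [-1.24, 4.39], [0.2, 2.65], [-2.68, 2.68]. Speed limits (rad/s): [2.57, 2.57, 3.01, 3.14, 3.14, 3.14].

INTERFACE

Orientations are given as [roll, pitch, yaw] about the fixed x, y, z axes, in that order (R = Rz(yaw) Ry(pitch) Rx(roll)).
In Python, from plant import movep, move_l, set_joints, gripper_to, hold, inverse_kinematics, observe, get_image, get_calibration, Unreachable, job_done gives the robot as it stands. Calls block until the motion is done:
- movep(position, orientation): joint-space move of the TCP to a pose.
- move_l(position, feed=0.15, rotation=None, max_force=None): straight line of the TCP; rotation=None keeps the orientation; feed is the mean speed in m/s. With max_force (N) it stops when the force on the tool has changed by that much, and returns True; else False.
- set_joints(angles): joint-space move.
- gripper_to(opening, f_grip=None): finger opening in m; f_grip is the grip in N (None keeps the last); returns when the fingers have stopped.
- hold(seconds).
- inverse_kinematics(position, orientation): joint angles nearest the present ones, or None.
- observe(): the state.
- get_image(name): name is "scene" or "top" or "wrist"; returns (picture, depth): 480x640x3 uint8, red, green, blue; 480x640 float32, m along the optical axis (not along the pixel's ray), 0 where there is no reading.
- get_calibration(name): a dict with "intrinsics" (3x3 intrinsics, pixels), "world_from_camera" (4x4, takes a point from camera to world coordinates). Camera axes: x right, y down, z forward; pixel columns grow to the right and rows downward; lengths in m; the calibration is good to about 2 mm. A picture is of the moment at which its call begins: read the wrist's pose just before it. get_calibration takes no time and is no camera call; for the wrist camera it gives the pose at the moment of the call.
A pose or a line that the arm cannot do raises Unreachable and nothing moves.
- job_done(): hands the job in; it is judged then, once.
The state is a dict: "time_s": time; "q": joint angles; "joint_velocities": joint speeds; "joint_torque": joint torques, N m; "eef_pos": TCP position; "tcp_rot": TCP orientation; "ft_force": force on the tool from outside, world axes, zero at the start; "torque": the same for the moment, N m; "opening": finger opening in m; "grasp_force": force on a finger pad.
Only numpy, scipy, OpenCV 4.12 (cv2) and the standard library are available. Lean on these libraries where they do the work, as an engineer would, in place of code of your own. Each camera call takes 0.05 s, during which the arm holds its last target. There are 200 camera calls.

TASK

A push handle from the microscope trolley is clamped in the bench stand for a brake check: with the backs of the closed fingers, gripping nothing, press the red brake lever in until it comes up solid on its stop, short of the bar, then let it spring fully back out. Then press it in to its stop a second time and finish while still holding it there, so that the gap to the grip can be gauged. Do not wrench the lever, keep the fingers off the bar and its black grip, and leave everything else on the bench where it is.

Things in the scene. Friction and masses are not known exactly. Their poses are not given: they have to be found in the camera images.
- bench_stand: Grey cast stand bolted to the worktop; base plate 14 mm thick, spanning x -60 to 60, y -25 to 135 mm; two saddle clamps hold the bar. Origin on the worktop, straight under the bar's axis; z up, y along the bar, -x towards the lever's side. Nothing of stand, bar or lever is higher than 141 mm.
- push_bar: Fixed push bar: steel tube 22 mm thick along the stand's y, axis 115 mm above the worktop, with a black rubber grip 31 mm thick (flanges 37 mm) from y -44 to -170 mm and the black lever bracket at y 16 to -42 mm. Same origin and axes as bench_stand. The fingers are to stay off it, bracket and grip included.
- lever_hinge (a point): Centre of the lever's vertical pivot in the bracket, 36 mm from the bar's axis on the lever side, 115 mm above the worktop.
- brake_lever (a joint): Angle of the red lever on its vertical pivot: 0 = fully out (rest), 0.30 rad = on its stop; grows as it is pressed to the bar (counterclockwise from above). Its return spring takes about 2.5 N at first and 6 N just before the stop, 100 mm from the pivot; then it is solid. The ball end is 55 mm clear of the grip at rest, 15 mm at the stop. It springs back by itself.
- lever_blade: Red lever: blade 10 mm thick, 16 mm high (107 to 123 mm above the worktop), bowed, ending in a 17 mm ball. Origin mid-blade at the usual pressing place, 104 mm from the pivot; frame turns with the lever. x: level, square to the blade, inwards to the bar (pressing direction); outer face at x = -5 mm; -y: along the blade to the ball end. Free air below; nothing tall on the outer side.
- lever_end (a point): Centre of the lever's ball end, near its tip.
- long_nose_pliers: Loose bystander: blue-handled long-nose pliers, 43x152x12 mm, lying beside the stand's base on the lever side, origin at the centre of the underside.
- immersion_oil: Loose bystander: brown glass bottle 31 mm across, 72 mm high, standing behind the grip, origin at the centre of the underside.
- battery_1: Loose bystander: battery cell 14 mm across, 50 mm high, standing behind the stand, origin at the centre of the underside.
- battery_2: Loose bystander: a second such battery cell next to it, origin at the centre of the underside.
- tweezers: Loose bystander: pointed steel tweezers, 18x122x9 mm, lying along the worktop's front edge, origin at the centre of the underside.
- parts_dish: Loose bystander: round steel dish with small screws, 94 mm across, 18 mm high, at the front right of the worktop, origin at the centre of the underside.

How it is judged:
On the way, in this order (a step that is already met when the one before it is completed fails the run):
1. the lever is pressed in to its stop by the fingers on its outer side (value of joint brake_lever above 0.27 rad and contact force between the fingers and lever_blade above 3 N and x of the grasp point in the frame of lever_blade below -0.004 m), for 0.3 s.
2. the lever has been let fully back out (value of joint brake_lever below 0.03 rad and contact force between the fingers and lever_blade below 1 N), for 0.2 s.
At the end, for the whole second after the job is handed in: After one full press and full return, the lever is held at its stop again: over 0.27 of its 0.30 rad, fingers on the blade's outer side pressing with more than 3 N; every loose bystander is within 20 mm of its start (all of step 1 and distance of each of long_nose_pliers, immersion_oil, battery_1, battery_2, tweezers, parts_dish from where it was at the start of the episode below 0.02 m); the arm keeps its last pose, push and grip.
It fails at once if the fingers or the arm touch the bar, its grip or bracket (more than 2 N) (contact force between any of the fingers, the arm and push_bar above 2 N).
It fails at once if the lever is wrenched (more than 60 N) (contact force between the fingers and lever_blade above 60 N).
It fails at once if a bystander is lifted or carried, or shoved by more than 20 mm (height (world z) of any of long_nose_pliers, immersion_oil, battery_1, battery_2, tweezers, parts_dish above 0.02 m or distance of any of long_nose_pliers, immersion_oil, battery_1, battery_2, tweezers, parts_dish from where it was at the start of the episode above 0.02 m).
It also fails if it takes over 38 s, if anything falls off the work surface, if the arm or the gripper's body presses on something with over 40 N, if the wrist force passes 120 N, or if a joint passes its speed limit or range.

## Working session

There is one attempt and no reset: what is moved stays moved. The work goes in short steps, each a Python script; the robot and the scene stay as the last script left them, time stands still between calls to the robot, and variables do not carry over. Pictures are saved under pics/ and viewed, at most 10 in all, crops included, and the job is handed in when it is done.

```bash
mkdir -p pics; cat > h.py <<'E'
import numpy as np, cv2
from plant import *
def cloud(n):
    im,d=get_image(n); c=get_calibration(n); K=np.array(c["intrinsics"]);T=np.array(c["world_from_camera"])
    v,u=np.mgrid[:480,:640]
    P=np.stack([(u-K[0,2])/K[0,0]*d,(v-K[1,2])/K[1,1]*d,d],-1)@T[:3,:3].T+T[:3,3]
    P[d==0]=np.nan
    return im,P
E
python3 - <<'E'
from h import *
for n in("top","scene"):
    im,P=cloud(n); np.savez(n,im=im,P=P); cv2.imwrite(f"pics/{n}.png",im[...,::-1])
    h=cv2.cvtColor(im,cv2.COLOR_RGB2HSV); m=((h[...,0]<6)|(h[...,0]>174))&(h[...,1]>150)&(h[...,2]>60)&(P[...,2]>.09)&(P[...,2]<.14)
    v,u=np.nonzero(m);Q=P[m];print(n,len(Q))
    if len(Q):
        print(u.min(),u.max(),v.min(),v.max())
        o=np.argsort(Q[:,1]); print(Q[o[::max(1,len(Q)//15)]].round(3))
print(observe())
E
```

```text
top 406
354 431 236 271
[[ 0.471 -0.174  0.121]
 [ 0.471 -0.168  0.126]
 [ 0.473 -0.161  0.125]
 [ 0.475 -0.151  0.122]
 [ 0.473 -0.142  0.124]
 [ 0.475 -0.132  0.123]
 [ 0.484 -0.123  0.125]
 [ 0.489 -0.113  0.126]
 [ 0.491 -0.105  0.125]
 [ 0.495 -0.097  0.122]
 [ 0.504 -0.088  0.124]
 [ 0.508 -0.08   0.122]
 [ 0.506 -0.072  0.125]
 [ 0.508 -0.066  0.125]
 [ 0.517 -0.059  0.123]
 [ 0.525 -0.042  0.123]]
scene 417
314 324 260 334
[[ 0.465 -0.174  0.124]
 [ 0.465 -0.169  0.124]
 [ 0.472 -0.162  0.121]
 [ 0.471 -0.155  0.124]
 [ 0.469 -0.146  0.122]
 [ 0.476 -0.137  0.125]
 [ 0.479 -0.128  0.125]
 [ 0.479 -0.12   0.124]
 [ 0.487 -0.113  0.124]
 [ 0.489 -0.104  0.126]
 [ 0.492 -0.096  0.123]
 [ 0.499 -0.088  0.123]
 [ 0.506 -0.079  0.127]
 [ 0.512 -0.07   0.122]
 [ 0.515 -0.063  0.126]
 [ 0.522 -0.052  0.126]]
{'time_s': 0.1, 'q': array([ 1.10890736e+00,  2.21156705e-01,  1.52748781e+00,  5.81141520e-06,
        1.39469896e+00, -1.26133939e-01]), 'joint_velocities': array([ 2.78445198e-04, -7.69461375e-04, -2.72498784e-03, -1.22174204e-03,
       -9.13466664e-05, -1.01955306e-04]), 'joint_torque': array([ 1.05247575e-03, -4.98238742e+01, -3.90551627e+01, -1.51696404e-04,
        5.51256118e-03, -6.02353521e-05]), 'eef_pos': array([0.20570587, 0.58960682, 0.23030749]), 'tcp_rot': array([-3.13985647e+00, -2.25926427e-04,  2.80583641e+00]), 'ft_force': array([0.03423598, 0.11639063, 0.13151853]), 'torque': array([-0.02937609,  0.07042836, -0.04653355]), 'grasp_force': 0.0, 'opening': 0.08556707048731263}
```

View pics/top.png

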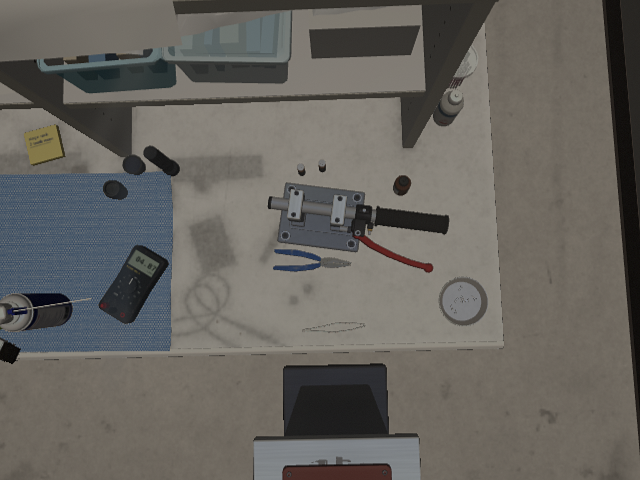

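View pics/scene.png

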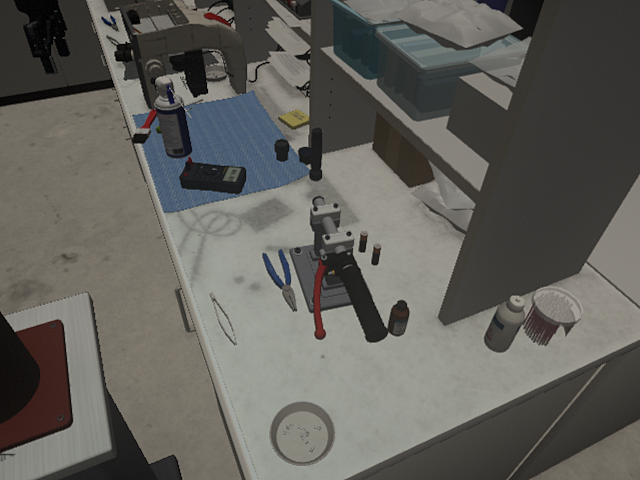

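```bash
python3 - <<'E'
from h import *
D=np.load("top.npz");im,P=D["im"],D["P"]
# bar+grip top: fit axis from points with z>.118 to right
m=(P[...,2]>.121)&(P[...,2]<.137)&(P[...,0]>.5)
h=cv2.cvtColor(im,cv2.COLOR_RGB2HSV)
for lab,mm in(("dark grip",m&(h[...,2]<70)),("grey",m&(h[...,2]>=70)&(h[...,1]<90))):
    v,u=np.nonzero(mm);Q=P[mm];print(lab,len(Q),u.min(),u.max(),v.min(),v.max())
    for y in np.arange(-.3,.2,.02):
        q=Q[abs(Q[:,1]-y)<.01]
        if len(q)>3: print(y.round(2),np.percentile(q[:,0],[2,50,98]).round(3),q[:,2].max().round(3))
E
```

```text
dark grip 2100 92 448 97 249
-0.2 [0.527 0.542 0.556] 0.135
-0.18 [0.531 0.544 0.558] 0.134
-0.16 [0.534 0.549 0.713] 0.137
-0.14 [0.538 0.554 0.764] 0.137
-0.12 [0.54  0.553 0.568] 0.136
-0.1 [0.544 0.557 0.571] 0.134
-0.08 [0.541 0.558 0.575] 0.136
-0.06 [0.525 0.555 0.579] 0.137
-0.04 [0.527 0.546 0.575] 0.135
-0.02 [0.544 0.545 0.584] 0.136
0.0 [0.547 0.548 0.593] 0.134
0.04 [0.568 0.584 0.6  ] 0.134
0.06 [0.557 0.558 0.561] 0.134
0.1 [0.581 0.59  0.598] 0.13
grey 1286 143 457 94 249
-0.2 [0.538 0.557 0.557] 0.131
-0.18 [0.559 0.559 0.701] 0.132
-0.16 [0.562 0.562 0.564] 0.123
-0.12 [0.568 0.57  0.57 ] 0.126
-0.1 [0.501 0.572 0.573] 0.124
-0.08 [0.509 0.56  0.576] 0.128
-0.06 [0.52  0.531 0.579] 0.136
-0.04 [0.526 0.567 0.576] 0.136
-0.02 [0.544 0.571 0.596] 0.137
0.0 [0.548 0.572 0.592] 0.137
0.02 [0.569 0.576 0.587] 0.129
0.04 [0.571 0.581 0.605] 0.137
0.06 [0.558 0.582 0.609] 0.137
0.08 [0.56  0.585 0.596] 0.136
0.1 [0.58  0.587 0.599] 0.129
```

The top view shows the bar running from (270,202) to the grip end at (448,224). The lever goes from its pivot near (358,236) to the ball at (429,268), on the robot's side. The pliers are at (310,262), the dish is at (463,300), and the scene view agrees. I'll move to a standoff above the lever's outer side and check from there.

```bash
cat >> h.py <<'E'
piv=np.array([.532,-.028]); C=np.array([.482,-.122]); A0=-.45; Z=.096
def pose(th,gap=0.,z=Z):
    """TCP with finger back at lever angle th, gap m off the outer face"""
    a=A0+th; n=np.array([np.cos(a),np.sin(a)])
    c,s=np.cos(th),np.sin(th)
    p=piv+np.array([[c,-s],[s,c]])@(C-piv)-n*(.0195+gap)
    return [*p,z],[np.pi,0,a+np.pi/2]
E
python3 - <<'E'
from h import *
gripper_to(0.0,20)
p=observe()["eef_pos"]; move_l([p[0],p[1],.34],feed=.2)
movep(*pose(0,.03,.28))
im,P=cloud("wrist"); cv2.imwrite("pics/w1.png",im[...,::-1])
h=cv2.cvtColor(im,cv2.COLOR_RGB2HSV); m=((h[...,0]<6)|(h[...,0]>174))&(h[...,1]>150)&(h[...,2]>60)&(P[...,2]>.115)&(P[...,2]<.14)
Q=P[m];print(len(Q))
for y in np.arange(-.18,-.03,.01):
    q=Q[abs(Q[:,1]-y)<.003]
    if len(q): print(y.round(2),q[:,0].min().round(4),q[:,0].max().round(4))
o=observe();print(o["time_s"],o["eef_pos"],o["q"],o["opening"],o["ft_force"])
E
```

```text
2008
-0.17 0.4633 0.4677
-0.14 0.4711 0.48
-0.13 0.4729 0.4845
-0.12 0.4774 0.4893
-0.11 0.4815 0.4935
-0.1 0.4858 0.4993
-0.09 0.4909 0.5045
-0.08 0.496 0.5105
-0.07 0.5023 0.5186
-0.06 0.5083 0.5252
-0.05 0.5167 0.5244
-0.04 0.5218 0.5261
4.1917 [ 0.43768913 -0.09993008  0.28008546] [-4.00563505e-01 -2.44681453e-01  1.89631431e+00  1.54927841e-04
  1.48984764e+00  4.81883446e-02] 0.0001345707619492049 [-0.00233817 -0.19314162 -0.32795356]
```

View pics/w1.png

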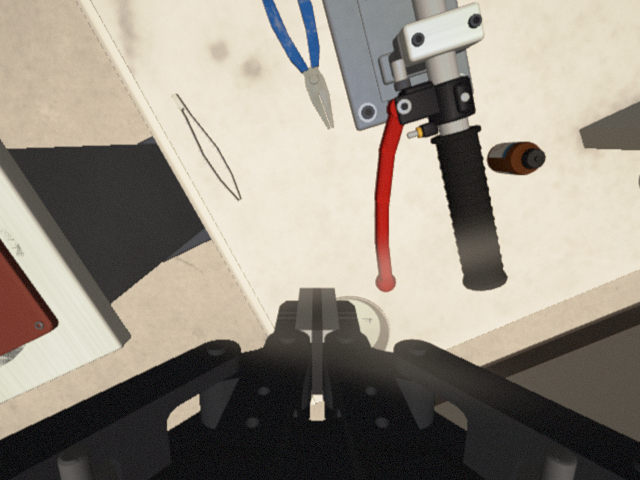

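The wrist view shows the lever from its pivot at (405,105) to the ball at (385,283), with free air on its outer side. The blade centre at y=-0.12 matches my estimate. Next I'll descend and press.

```bash
sed -i 's/A0=-.45/A0=-.42/' h.py; cat >> h.py <<'E'
def press():
    for th,g in((0,.004),(.1,0),(.2,0)):
        p,r=pose(th,g); hit=move_l(p,feed=.04,rotation=r,max_force=25)
        o=observe(); print(th,hit,o["eef_pos"].round(4),o["ft_force"].round(2))
        if hit: return
    p,r=pose(.36); hit=move_l(p,feed=.02,rotation=r,max_force=12)
    hold(.6); o=observe(); print("end",hit,o["eef_pos"].round(4),o["ft_force"].round(2),o["time_s"])
    print("stop expected",np.round(pose(.30)[0],4))
E
python3 - <<'E'
from h import *
p,r=pose(0,.03); move_l(p,feed=.12,rotation=r)
o=observe();print(o["ft_force"])
press()
im,_=get_image("wrist");cv2.imwrite("pics/w2.png",im[...,::-1])
E
```

```text
[ 0.19260626 -0.20601326 -1.06904236]
0 False [ 0.4603 -0.1123  0.0958] [-0.63 -1.71 -0.13]
0.1 False [ 0.4723 -0.1204  0.0957] [-5.19 -1.02  1.43]
0.2 False [ 0.4812 -0.1258  0.0954] [-6.48 -1.94  1.71]
end True [ 0.4882 -0.1301  0.0944] [-5.77  0.07  5.  ] 8.8417
stop expected [ 0.4927 -0.1302  0.096 ]
```

View pics/w2.png

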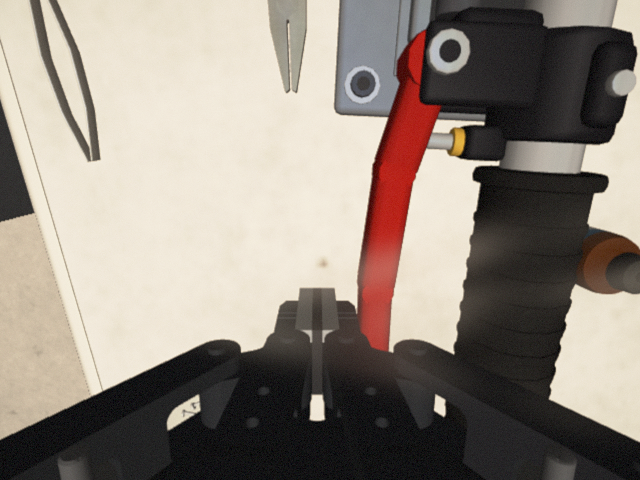

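The view shows the fingers on the blade's outer side. The lever edge is close to the stop pin at (430,140), and the grip is clear. The force reading of about 6 N doesn't prove the lever is on its stop, so I'll press a little further.

```bash
python3 - <<'E'
from h import *
o=observe(); print(o["eef_pos"].round(4),o["tcp_rot"].round(3),o["ft_force"].round(2))
for i in range(6):
    p=observe()["eef_pos"]; a=observe()["tcp_rot"][2]-np.pi/2
    q=p+.002*np.array([np.cos(a),np.sin(a),0]); q[2]=Z
    hit=move_l(q,feed=.02,max_force=15); hold(.15)
    o=observe(); f=o["ft_force"]; print(hit,o["eef_pos"].round(4),f.round(2),o["time_s"])
    if hit or np.hypot(f[0],f[1])>15: break
im,P=cloud("wrist");cv2.imwrite("pics/w3.png",im[...,::-1])
E
```

```text
[ 0.4882 -0.1301  0.0944] [-3.13   0.     1.459] [-5.36  0.4   4.62]
False [ 0.4884 -0.1298  0.0952] [-6.55 -0.35  1.04] 9.3
False [ 0.4884 -0.1298  0.0952] [-6.69 -1.74  0.55] 9.7
False [ 0.4885 -0.1298  0.0952] [-7.54 -1.73  1.32] 10.1
False [ 0.4885 -0.1298  0.0952] [-6.63 -2.67  1.01] 10.5
False [ 0.4885 -0.1298  0.0952] [-7.75 -2.84  0.91] 10.9
False [ 0.4886 -0.1298  0.0952] [-6.36 -2.57  0.59] 11.3
```

View pics/w3.png

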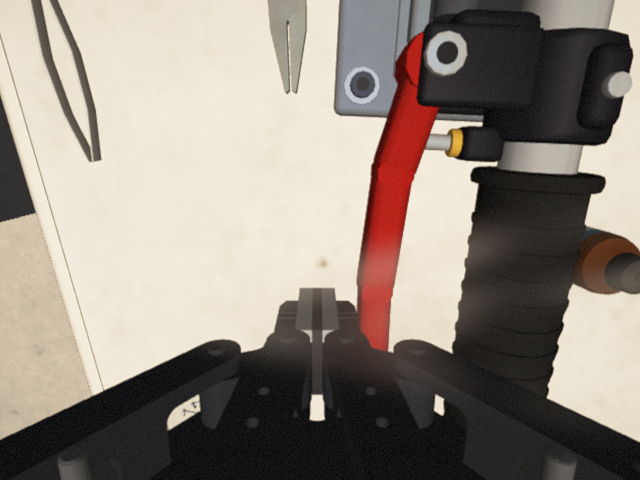

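The picture is unchanged. My increments restarted from the measured position each time, so the push never built up. I'll command from a fixed reference instead.

```bash
python3 - <<'E'
from h import *
p=np.array([.4886,-.1298,Z]); a=observe()["tcp_rot"][2]-np.pi/2; n=np.array([np.cos(a),np.sin(a),0])
print("a",a)
for d in (.003,.005,.007,.009,.011):
    hit=move_l(p+d*n,feed=.03,max_force=15); hold(.1)
    o=observe(); f=o["ft_force"]; print(d,hit,o["eef_pos"].round(4),f.round(2),o["time_s"])
    if hit or np.hypot(f[0],f[1])>18: break
E
```

```text
a -0.11226101887011763
0.003 False [ 0.4893 -0.13    0.0952] [-8.85 -2.37  2.02] 11.7
0.005 False [ 0.4896 -0.1302  0.095 ] [-16.39  -2.51   7.11] 12.05
0.007 False [ 0.4899 -0.1302  0.0949] [-23.09  -2.71  13.04] 12.4
```

The position is stuck while the force climbs to 23 N, so the lever is solid on its stop. I'll hold briefly, release it fully, and press again to the same target.

```bash
python3 - <<'E'
from h import *
hold(.5)
for th,g in((.15,.005),(0,.025)):
    p,r=pose(th,g); move_l(p,feed=.06,rotation=r)
hold(.8); o=observe(); print(o["eef_pos"].round(4),o["ft_force"].round(2),o["time_s"])
im,P=cloud("wrist"); cv2.imwrite("pics/w4.png",im[...,::-1])
for th,g in((0,.004),(.1,0),(.2,0)):
    p,r=pose(th,g); print(move_l(p,feed=.04,rotation=r,max_force=25))
a=-.112; n=np.array([np.cos(a),np.sin(a),0]); p=np.array([.4886,-.1298,Z])
for d in(-.002,.003,.005,.007):
    hit=move_l(p+d*n,feed=.02,rotation=[np.pi,0,a+np.pi/2],max_force=20); hold(.3)
    o=observe(); f=o["ft_force"]; print(d,hit,o["eef_pos"].round(4),f.round(2),o["time_s"])
    if f[0]<-18: break
im,P=cloud("wrist"); cv2.imwrite("pics/w5.png",im[...,::-1])
a,b=[cv2.imread(f"pics/w{i}.png") for i in(4,5)]
cv2.imwrite("pics/w45.png",cv2.resize(np.hstack([a,b]),(800,300)))
E
```

```text
[ 0.4414 -0.1038  0.096 ] [-0.24 -0.6  -0.63] 15.0083
False
False
False
-0.002 False [ 0.4852 -0.1291  0.0954] [-6.13 -0.17  1.06] 17.4083
0.003 False [ 0.4896 -0.1305  0.0954] [-9.14 -4.94  1.38] 18.1083
0.005 False [ 0.4899 -0.1305  0.0953] [-15.67  -3.25   7.5 ] 18.6583
0.007 False [ 0.4901 -0.1307  0.0952] [-23.97  -2.64  14.2 ] 19.2083
```

View pics/w45.png

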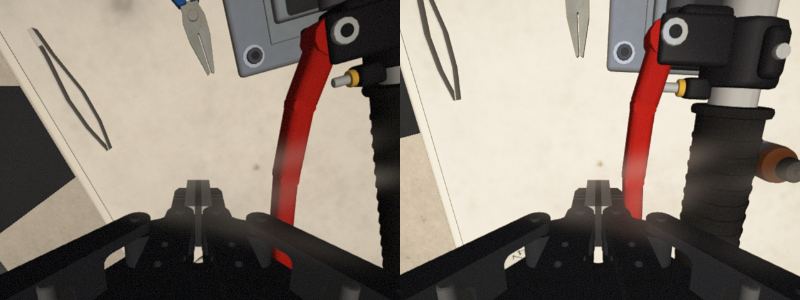

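The left half shows the lever fully out, clear of the stop pin at (335,82). The right half shows it on the pin at (668,87), held at 24 N with the fingers clear of the grip. I'm handing in.

```bash
python3 -c "
from plant import *
print(job_done(), observe()['ft_force'])"
```

```text
the job is handed in; nothing more can be done
the job is handed in; nothing more can be done
```

I pressed the brake lever solid onto its stop, let it spring fully out, pressed it in again and handed the job in at about 19 s, holding it there at about 24 N; no verdict came back, and in the wrist views the fingers stayed clear of the bar and grip.

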